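# Pop the flashlight out of its dock and stand it on the coaster

## Task

The aluminium flashlight sits latched in its push-to-release dock on the shelf. Press it straight down until the catch lets go, let it spring up by itself, then grasp it, lift it out and stand it upright, lens up, on the cork coaster as a night light, with its whole foot on the coaster. Leave the remote latched in the other dock.

Things in the scene. Friction and masses are not known exactly. Their poses are not given: they have to be found in the camera images.
- light_mid (a point): Centre of the flashlight: round aluminium, 95 mm long, 0.12 kg, upright, z out of the lens. Head 32 mm diameter (top 40 mm, flat end), waist 21 mm (next 35 mm), tail cap 32 mm (bottom 20 mm, flat). Its top shows 12 mm above the dock. Pressed down it yields to a 5 N spring, unlatches after 5 mm, stops at 8 mm (under 15 N). As the presser rises it springs to 38 mm above its latched height.
- dock_light: The flashlight's dock: fixed frosted acrylic block, 80 x 80 mm, 100 mm high, with a 34 mm square well in its top. Origin at the centre of its underside; z up. Flashlight centre above this origin: 64.5 mm latched (cannot be pulled out), 56.5 fully pressed, 102.5 sprung up (top 50 mm then stand free; it rests loosely, does not latch again and lifts straight out).
- remote_mid (a point): Centre of the other docked thing, to be left alone: a grey plastic remote of rectangular section 32 x 22 mm and 95 mm long, standing upright in a frosted dock like the flashlight's (80 x 80 x 100 mm), with its top 12 mm showing.
- coaster_top (a point): Centre of the top face of a round cork coaster, 100 mm in diameter and 6 mm thick, fixed on the shelf top; z up.
Not all that is in view belongs to the job. Leave any green or pink look-alike of the part that bears light_mid alone.

How it is judged:
By the outcome, as a careful person would: the job done as asked, in the order asked, and still so for the second after the job is handed in, with the robot touching nothing.
It also fails if it takes over 43 s, if anything falls off the work surface, if the arm or the gripper's body presses on something with over 40 N, if the wrist force passes 120 N, or if a joint passes its speed limit or range.

## Robot

A 6-joint arm with a two-finger parallel gripper is mounted at the origin on the work surface. World frame = base frame: x ahead of the robot, y to its left, z up, the work surface at z = 0. Lengths are in m, angles in rad, forces in N, time in s.
With the tool pointing down it reaches from about 0.325 to 0.85 m from the base axis. Payload 4.4 kg.
Tool frame: the origin (TCP) lies at the very end of the fingers, on their centre line; the grasp point (between the pads) lies 19 mm behind it; z points along the fingers, y is the direction in which the jaws open and shut (so a half turn about z gives the same grasp; the last joint's range is limited). The gripper opens to 94 mm and grips with 3 to 60 N. Pads are 16 mm wide; open, the fingers measure 119 mm over their backs; the gripper's body (75 mm by 177 mm) begins 78 mm behind the grasp point.
Start: joints at [1.129, 0.207, 1.542, -0, 1.393, -0.15], TCP at [0.165, 0.551, 0.205] pointing down, gripper open.
Joint ranges: [-2.73, 2.73], [-0.86, 2.22], [0.23, 2.46], [-1.11, 4.25], [0.08, 2.63], [-2.82, 2.82]. Speed limits (rad/s): [2.79, 2.79, 3.14, 3.14, 3.14, 3.14].

## Interface

Orientations are given as a 3x3 rotation matrix whose columns are the frame's x, y, z axes.
In Python, from station import arm gives the robot as it stands.
- The arm moves only by the tool play_rows, never from a script. Its argument "rows" is a list of rows, each a list of 6 numbers: the shift along the tool's x, y, z in units of 30 mm (1.0 is 30 mm), then the turn, a rotation vector about the tool's x, y, z in units of 8 degrees (1.0 is 8 degrees). In form: [[x, y, z, wx, wy, wz], ...]. A call has 1 to 5 rows; each row shifts and turns the commanded pose from where the row before left it, along the tool's axes as they then stand; what a row does not reach is not made up. A row lasts 1/10 s, in which the tool goes at most 50 mm and 8.59 degrees, less where a joint would pass 70% of its speed; a pose out of reach is approached as far as the arm can. A call is refused whole if a number of a shift passes 1 or a number of a turn 1, either way. A call with a gripper value outside its range is refused whole. "claw" is the opening, from -1 (shut) to 1 (fully open), so that 0 is half open, set as the call begins (left out, the last holds). The fingers move at their own pace and stop on an object; "squeeze" is the grip in N (left out, the last holds). Time passes only in rows, so rows that do not move let the fingers close. It gives the time, the measured TCP pose, the force and the opening at its end, in the units of the state.
- arm.get_state(): the state, without advancing time (a new reading comes with each control period).
- arm.read_camera(name): name is "scene" or "side" or "wrist"; returns the picture (384x512x3 uint8, red, green, blue); there is no depth.
- arm.calibration(name): a dict with "fx", "fy", "cx", "cy" (pixels), "rvec" (rotation vector, rad) and "tvec" (3), from world to camera coordinates, as OpenCV has them. Camera axes: x right, y down, z forward; pixel columns grow to the right and rows downward; lengths in m; the calibration is good to about 2 mm. A picture is of the moment at which its call begins: read the wrist's pose just before it. calibration takes no time and is no camera call; for the wrist camera it gives the pose at the moment of the call.
- arm.job_done(): hands the job in, once; it reports no verdict.
The state is a dict: "clock": time; "joints": joint angles; "qd": joint speeds; "joint_torque": joint torques, N m; "position": TCP position; "tool_rot": TCP orientation; "wrist_force": force on the tool from outside, world axes, zero at the start; "torque": the same for the moment, N m; "width": opening from 0.0 (shut) to 1.0 (fully open).
Only numpy, scipy, OpenCV 4.12 (cv2) and the standard library are available. Lean on these libraries where they do the work, as an engineer would, in place of code of your own. Each camera call takes 0.05 s, during which the arm holds its last target. There are 200 camera calls.

## Working session

There is one attempt and no reset: what is moved stays moved. The work goes in short steps, Python scripts to look and compute and a tool call to move; the robot and the scene stay as the last step left them, time stands still between calls to the robot, and variables do not carry over. Pictures are saved under pics/ and viewed, about 8 in all and at most 12, crops included, and the job is handed in when it is done.

Besides the shell and the picture viewer there is one more tool, called after "Emit:" as name(argument=value, ...) on one line, values as JSON. play_rows: Moves the arm, as the interface text tells. Its arguments: {"type":"object","properties":{"rows":{"type":"array","items":{"type":"array","items":{"type":"number"}}},"claw":{"type":"number"},"squeeze":{"type":"number"}},"required":["rows"]}

```bash
mkdir -p pics; ls; cat > h.py <<'E'
import numpy as np,cv2
from station import arm
def cal(n):
    c=arm.calibration(n);K=np.array([[c['fx'],0,c['cx']],[0,c['fy'],c['cy']],[0,0,1]]);R=cv2.Rodrigues(np.array(c['rvec'],float))[0];return K,R,np.array(c['tvec'],float).ravel()
def ray(k,u,v):
    K,R,t=k;d=R.T@np.linalg.inv(K)@np.array([u,v,1.]);return -R.T@t,d/np.linalg.norm(d)
def onz(k,u,v,z):
    o,d=ray(k,u,v);return o+d*(z-o[2])/d[2]
def proj(k,p):
    K,R,t=k;q=K@(R@np.array(p,float)+t);return q[:2]/q[2]
def snap(n,f):
    im=arm.read_camera(n);cv2.imwrite('pics/'+f,im[:,:,::-1]);return im
E
python3 - <<'E'
from h import *
a=snap('scene','s0.png');b=snap('side','d0.png')
for n in('scene','side','wrist'):
    K,R,t=cal(n);print(n,K[0,0],-R.T@t,R[2])
s=arm.get_state();print(s['clock'],s['position'],s['tool_rot'],s['width'])
E
```

```text
pics
scene 449.43092003996026 [0.96634944 0.24680744 0.76638661] [-0.57456317 -0.28845349 -0.765945  ]
side 431.72742078985476 [0.35078531 0.66676026 0.708426  ] [ 0.11506387 -0.72224598 -0.68199783]
wrist 293.15775602945087 [0.09296597 0.57078828 0.38366937] [ 0.24548486 -0.07581114 -0.96643151]
0.1 [0.16512004 0.55001702 0.20440782] [[-9.57723472e-01  2.87689040e-01 -8.75443408e-04]
 [ 2.87690215e-01  9.57721694e-01 -1.87008258e-03]
 [ 3.00428881e-04 -2.04287848e-03 -9.99997868e-01]] 1.0028670014817955
```

View pics/s0.png

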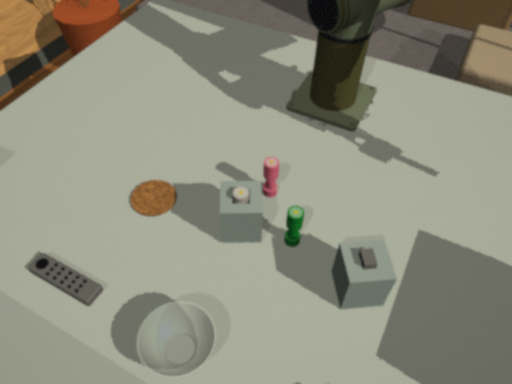

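View pics/d0.png

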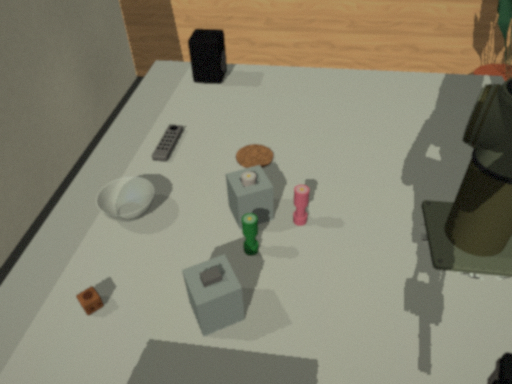

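The scene view shows the flashlight in its dock at about (241,193), the coaster at (153,198), and pink and green decoys beside the dock. In the side view the flashlight is at (249,178) and the coaster at (255,156).

```bash
python3 - <<'E'
from h import *
S=cal('scene');D=cal('side')
a=cv2.imread('pics/s0.png');b=cv2.imread('pics/d0.png')
def tri(p,q):
    o1,d1=ray(S,*p);o2,d2=ray(D,*q)
    A=np.stack([d1,-d2],1);x=np.linalg.lstsq(A,o2-o1,rcond=None)[0];p1=o1+d1*x[0];p2=o2+d2*x[1];return (p1+p2)/2,np.linalg.norm(p1-p2)
print('light top',tri((241,192),(249,177)))
C=[]
for im,k,c in((a,S,(153,198)),(b,D,(255,156))):
    h=cv2.cvtColor(im,cv2.COLOR_BGR2HSV);m=cv2.inRange(h,(5,120,60),(22,255,255))
    n,l,st,ce=cv2.connectedComponentsWithStats(m);i=l[c[1],c[0]];print(st[i],ce[i]);C.append(ce[i]);print('onz .006',onz(k,*ce[i],.006))
print('coaster',tri(*C))
print('remote',tri((368,258),(211,275)), 'pink top',tri((271,161),(302,189)),'green top',tri((295,211),(250,218)))
for n,im,x,y in(('a',a,190,130),('b',b,200,130)):
    cv2.imwrite(f'pics/c{n}.png',cv2.resize(im[y:y+130,x:x+130],(390,390),interpolation=cv2.INTER_CUBIC))
cv2.imwrite('pics/c.png',np.hstack([cv2.imread('pics/ca.png'),cv2.imread('pics/cb.png')]))
E
```

```text
light top (array([ 0.4826513 , -0.01821326,  0.10845276]), np.float64(0.0026171147501655246))
[ 131  181   45   34 1222] [153.04909984 197.53027823]
onz .006 [ 0.50949146 -0.22290374  0.006     ]
[237 145  35  22 589] [254.10526316 155.58234295]
onz .006 [ 0.50585847 -0.21989176  0.006     ]
coaster (array([ 0.50683436, -0.22563001,  0.00150838]), np.float64(9.671326458037105e-05))
remote (array([0.50809892, 0.24163865, 0.1066445 ]), np.float64(0.0010328683869983422)) pink top (array([ 0.36880565, -0.00896879,  0.09402416]), np.float64(0.0022882116186443164)) green top (array([0.46476615, 0.08764435, 0.09369415]), np.float64(0.0013070822731278615))
```

View pics/c.png

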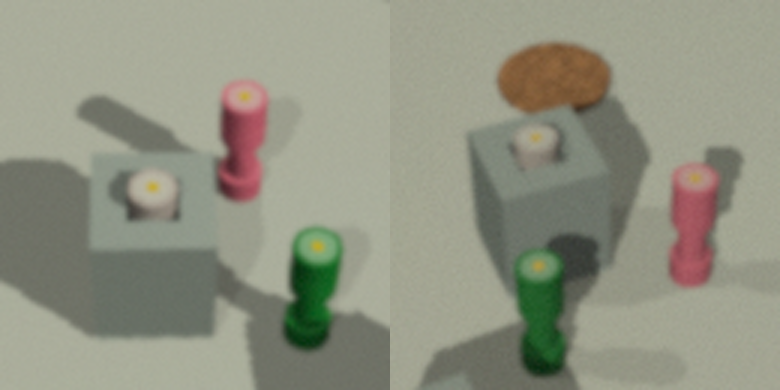

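The top of the light triangulates to about (0.482, -0.018, 0.11), and the coaster to (0.507, -0.222). Next I travel above the dock with the fingers shut.

Emit:
play_rows(rows=[[-0.97,-0.94,0,0,0,0],[-0.97,-0.94,0,0,0,0],[-0.97,-0.94,0,0,0,0],[-0.97,-0.94,0,0,0,0],[-0.97,-0.94,0,0,0,0]], claw=-1)

```text
clock: 0.6
position: [0.2644, 0.3721, 0.205]
tool_rot: [[-0.958, 0.287, -0.0], [0.287, 0.958, -0.001], [0.0, -0.001, -1.0]]
wrist_force: [0.4, -0.2, 0.6]
width: 0.61
```

Emit:
play_rows(rows=[[-0.97,-0.94,0,0,0,0],[-0.97,-0.94,0,0,0,0],[-0.97,-0.94,0,0,0,0],[-0.97,-0.94,0,0,0,0],[-0.97,-0.94,0,0,0,0]])

```text
clock: 1.1
position: [0.3632, 0.1953, 0.2052]
tool_rot: [[-0.958, 0.288, -0.0], [0.288, 0.958, 0.0], [0.0, -0.0, -1.0]]
wrist_force: [0.1, -0.2, -0.6]
width: 0.183
```

Emit:
play_rows(rows=[[-0.97,-0.94,0,0,0,0],[-0.97,-0.94,0,0,0,0],[-0.97,-0.94,0,0,0,0],[-0.97,-0.94,0,0,0,0],[0,0,0,0,0,0]])

```text
clock: 1.6
position: [0.4437, 0.0516, 0.2053]
tool_rot: [[-0.956, 0.293, 0.001], [0.293, 0.956, -0.002], [-0.001, -0.001, -1.0]]
wrist_force: [-0.6, 1.4, 0.4]
width: 0.004
```

```bash
cat > go.py <<'E'
from h import *
import sys
# needed shift in tool units to a world target
def need(p):
    s=arm.get_state();R=np.array(s['tool_rot']);print('tcp',np.round(s['position'],4),'need units',np.round(R.T@(np.array(p)-s['position'])/.03,2),'toolz',np.round(R[:,2],4),'F',np.round(s['wrist_force'],1),'w',round(s['width'],3),'t',s['clock'],'q6',round(s['joints'][5],2))
if __name__=='__main__':need([float(x) for x in sys.argv[1:4]])
E
python3 - <<'E'
from go import *
need([.482,-.018,.205])
k=cal('wrist');im=snap('wrist','w1.png')
print(proj(k,[.482,-.018,.112]),proj(k,arm.get_state()['position']))
E
```

```text
tcp [0.4437 0.0516 0.2053] need units [-1.9  -1.84  0.01] toolz [ 5.0e-04 -1.5e-03 -1.0e+00] F [-0.6  1.4  0.4] w 0.004 t 1.6 q6 -1.35
[202.66166586 248.1254742 ] [260.11302592 229.16254812]
```

View pics/w1.png

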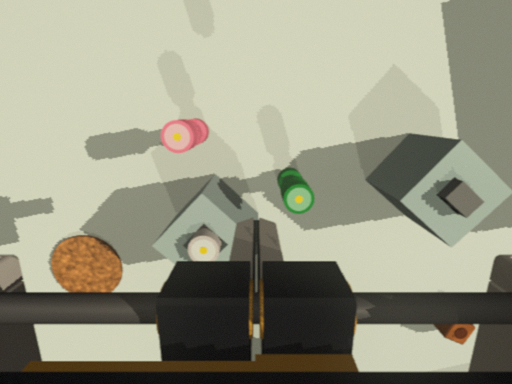

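The wrist view has the light's lens at (203.5, 249.5), within about 1 px of the prediction. The coaster is at (87, 266).

```bash
python3 - <<'E'
from go import *
k=cal('wrist');im=cv2.imread('pics/w1.png')
print(onz(k,203.5,249.5,.112))
h=cv2.cvtColor(im,cv2.COLOR_BGR2HSV);m=cv2.inRange(h,(5,120,60),(22,255,255));n,l,st,ce=cv2.connectedComponentsWithStats(m);i=l[266,87];print(st[i],ce[i],onz(k,*ce[i],.006))
m=cv2.inRange(h,(20,120,130),(40,255,255));n,l,st,ce=cv2.connectedComponentsWithStats(m)
for i in range(1,n):print(ce[i],st[i][4],onz(k,*ce[i],.112))
E
```

```text
[ 0.48218701 -0.01535859  0.112     ]
[  51  236   71   57 3264] [ 86.12408088 265.32352941] [ 0.50012549 -0.21926685  0.006     ]
[176.56603774 136.54716981] 53 [ 0.36848747 -0.00112212  0.112     ]
[298.63043478 198.89130435] 46 [0.45854687 0.09061131 0.112     ]
[202.92857143 250.19047619] 42 [ 0.48274   -0.0161699  0.112    ]
```

Emit:
play_rows(rows=[[-0.63,-0.62,0,0,0,0],[-0.63,-0.61,0.4,0,0,0],[-0.63,-0.61,0.8,0,0,0],[0,0,0.8,0,0,0],[0,0,0,0,0,0]])

```text
clock: 2.15
position: [0.4768, -0.0124, 0.1417]
tool_rot: [[-0.958, 0.287, -0.009], [0.287, 0.958, 0.002], [0.009, -0.0, -1.0]]
wrist_force: [-0.6, 0.7, 0.8]
width: 0.002
```

```bash
python3 - <<'E'
from go import *
need([.482,-.018,.112])
k=cal('wrist');im=snap('wrist','w2.png')
cv2.imwrite('pics/w2c.png',im[100:350,120:400,::-1])
print(proj(k,[.482,-.018,.112]))
E
```

```text
tcp [ 0.4768 -0.0124  0.1417] need units [-0.23 -0.13  0.99] toolz [-0.0087  0.0024 -1.    ] F [-0.6  0.7  0.8] w 0.002 t 2.15 q6 -1.49
[252.38867014 225.02414487]
```

View pics/w2c.png

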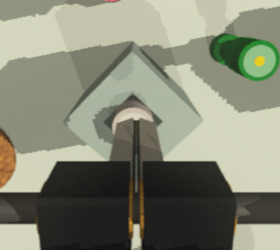

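Emit:
play_rows(rows=[[0,0,0,0,0,0],[0,0,0,0,0,0]])

```text
clock: 2.4
position: [0.4813, -0.0131, 0.147]
tool_rot: [[-0.958, 0.286, 0.003], [0.286, 0.958, -0.0], [-0.003, 0.0, -1.0]]
wrist_force: [0.3, 0.6, -0.1]
width: 0.008
```

```bash
python3 - <<'E'
from go import *
need([.482,-.0165,.112])
E
```

```text
tcp [ 0.4813 -0.0131  0.147 ] need units [-0.05 -0.1   1.17] toolz [ 2.6e-03 -5.0e-04 -1.0e+00] F [ 0.3  0.6 -0.1] w 0.008 t 2.4 q6 -1.49
```

Emit:
play_rows(rows=[[-0.05,-0.1,0.5,0,0,0],[0,0,0.5,0,0,0],[0,0,0,0,0,0],[0,0,0,0,0,0],[0,0,0,0,0,0]])

```text
clock: 2.9
position: [0.482, -0.0171, 0.1168]
tool_rot: [[-0.958, 0.287, 0.002], [0.287, 0.958, -0.001], [-0.002, 0.0, -1.0]]
wrist_force: [0.7, 0.6, -0.4]
width: 0.006
```

Emit:
play_rows(rows=[[0,0,0.1,0,0,0],[0,0,0.1,0,0,0],[0,0,0.1,0,0,0],[0,0,0,0,0,0],[0,0,0,0,0,0]])

```text
clock: 3.4
position: [0.4815, -0.0172, 0.1068]
tool_rot: [[-0.958, 0.288, 0.001], [0.288, 0.958, -0.0], [-0.001, 0.0, -1.0]]
wrist_force: [0.5, 0.5, 3.6]
width: 0.002
```

Emit:
play_rows(rows=[[0,0,0.05,0,0,0],[0,0,0.05,0,0,0],[0,0,0,0,0,0],[0,0,0,0,0,0]])

```text
clock: 3.8
position: [0.4818, -0.0173, 0.1042]
tool_rot: [[-0.958, 0.288, 0.002], [0.288, 0.958, -0.0], [-0.002, 0.0, -1.0]]
wrist_force: [0.3, -0.6, 7.1]
width: 0.007
```

Emit:
play_rows(rows=[[0,0,0.04,0,0,0],[0,0,0,0,0,0]])

```text
clock: 4.0
position: [0.4827, -0.0175, 0.1041]
tool_rot: [[-0.958, 0.288, 0.003], [0.288, 0.958, -0.001], [-0.003, 0.0, -1.0]]
wrist_force: [-1.4, -0.7, 12.3]
width: 0.0
```

Emit:
play_rows(rows=[[0,0,-0.3,0,0,0],[0,0,-0.5,0,0,0],[0,0,-0.7,0,0,0],[0,0,-0.9,0,0,0],[0,0,-0.9,0,0,0]])

```text
clock: 4.5
position: [0.4796, -0.0168, 0.2008]
tool_rot: [[-0.958, 0.288, -0.003], [0.288, 0.958, 0.001], [0.004, -0.0, -1.0]]
wrist_force: [0.2, 0.9, -0.0]
width: 0.005
```

Emit:
play_rows(rows=[[0.9,0,-0.5,0,0,0],[0.9,0,0,0,0,0],[0.0,0,0,0,0,0],[0,0,0,0,0,0],[0,0,0,0,0,0]], claw=1)

```text
clock: 5.0
position: [0.4296, -0.0017, 0.2157]
tool_rot: [[-0.958, 0.288, -0.001], [0.288, 0.958, 0.0], [0.001, -0.0, -1.0]]
wrist_force: [-1.0, 0.3, -0.1]
width: 0.394
```

```bash
python3 - <<'E'
from go import *
a=snap('scene','s3.png');k=cal('wrist');w=snap('wrist','w3.png');d=snap('side','d3.png')
need([.482,-.017,.190])
cv2.imwrite('pics/m3.png',np.hstack([w,cv2.resize(d[110:260,200:320],(307,384))])[:,:800,::-1])
print(proj(k,[.482,-.017,.15]),proj(k,[.482,-.017,.112]))
E
```

```text
tcp [ 0.4297 -0.0018  0.2158] need units [-1.81  0.02  0.86] toolz [-9.e-04  2.e-04 -1.e+00] F [-0.2  0.5  0.6] w 0.525 t 5.15 q6 -1.48
[257.75521742 259.1062896 ] [257.54733171 241.69951891]
```

View pics/m3.png

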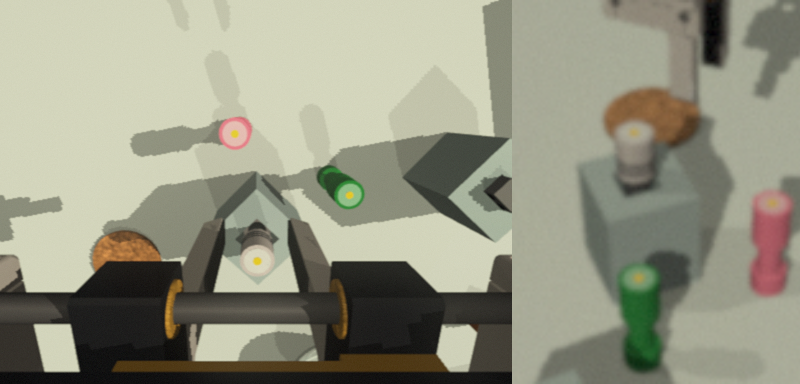

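The light has sprung up: its lens is at (257, 261) where I predicted (258, 259) for a top at z = 0.150. Now I move over it and down to grasp.

Emit:
play_rows(rows=[[-0.9,0,0,0,0,0],[-0.94,0.02,0,0,0,0],[0,0,0,0,0,0],[0,0,0,0,0,0],[0,0,0,0,0,0]])

```text
clock: 5.65
position: [0.4816, -0.0167, 0.2158]
tool_rot: [[-0.958, 0.288, -0.001], [0.288, 0.958, 0.0], [0.002, -0.0, -1.0]]
wrist_force: [0.2, 0.2, -0.1]
width: 0.95
```

Emit:
play_rows(rows=[[0,0,0.8,0,0,0],[0,0,0.9,0,0,0],[0,0,0.9,0,0,0],[0,0,0.7,0,0,0],[0,0,0,0,0,0]])

```text
clock: 6.15
position: [0.4786, -0.0159, 0.1142]
tool_rot: [[-0.958, 0.287, -0.007], [0.287, 0.958, 0.002], [0.007, -0.001, -1.0]]
wrist_force: [-0.4, -0.0, 0.5]
width: 1.0
```

```bash
python3 go.py .4825 -.017 .113
```

```text
tcp [ 0.4786 -0.0159  0.1142] need units [-0.13  0.    0.04] toolz [-0.0073  0.0016 -1.    ] F [-0.4 -0.   0.5] w 1.0 t 6.15 q6 -1.49
```

Emit:
play_rows(rows=[[0,0,0,0,0,0],[0,0,0,0,0,0],[0,0,0,0,0,0],[0,0,0,0,0,0],[0,0,0,0,0,0]], claw=-1, squeeze=15)

```text
clock: 6.65
position: [0.4828, -0.017, 0.118]
tool_rot: [[-0.958, 0.288, 0.001], [0.288, 0.958, -0.0], [-0.001, 0.0, -1.0]]
wrist_force: [-0.3, 0.1, 0.3]
width: 0.608
```

Emit:
play_rows(rows=[[0,0,0,0,0,0],[0,0,0,0,0,0],[0,0,0,0,0,0],[0,0,0,0,0,0],[0,0,0,0,0,0]])

```text
clock: 7.15
position: [0.4823, -0.0168, 0.1172]
tool_rot: [[-0.958, 0.288, -0.0], [0.288, 0.958, 0.0], [0.0, 0.0, -1.0]]
wrist_force: [0.0, 0.1, 0.1]
width: 0.333
```

Gripped at an opening of about 32 mm. Lifting.

Emit:
play_rows(rows=[[0,0,-0.4,0,0,0],[0,0,-0.5,0,0,0],[0,0,-0.6,0,0,0],[0,0,-0.7,0,0,0],[0,0,-0.7,0,0,0]])

```text
clock: 7.65
position: [0.482, -0.0169, 0.2055]
tool_rot: [[-0.958, 0.288, -0.001], [0.288, 0.958, -0.0], [0.0, -0.0, -1.0]]
wrist_force: [0.3, -0.6, -1.4]
width: 0.34
```

Emit:
play_rows(rows=[[0,0,-0.6,0,0,0],[0,0,-0.4,0,0,0],[0,0,0,0,0,0],[0,0,0,0,0,0],[0,0,0,0,0,0]])

```text
clock: 8.15
position: [0.4814, -0.0167, 0.233]
tool_rot: [[-0.958, 0.288, -0.003], [0.288, 0.958, 0.001], [0.003, -0.0, -1.0]]
wrist_force: [0.3, 0.3, -1.4]
width: 0.335
```

```bash
python3 go.py .506 -.221 .23
```

```text
tcp [ 0.4814 -0.0167  0.233 ] need units [-2.74 -6.29  0.09] toolz [-2.5e-03  5.0e-04 -1.0e+00] F [ 0.3  0.3 -1.4] w 0.335 t 8.15 q6 -1.49
```

Emit:
play_rows(rows=[[0,-0.5,0,0,0,0],[0,-0.8,0,0,0,0],[0,-0.9,0,0,0,0],[0,-0.9,0,0,0,0],[0,-0.9,0,0,0,0]])

```text
clock: 8.65
position: [0.4467, -0.1323, 0.2329]
tool_rot: [[-0.958, 0.287, -0.002], [0.287, 0.958, 0.001], [0.003, 0.0, -1.0]]
wrist_force: [-0.3, 0.3, -1.7]
width: 0.336
```

Emit:
play_rows(rows=[[0,-0.9,0,0,0,0],[0,-0.8,0,0,0,0],[0,-0.6,0,0,0,0],[0,0,0,0,0,0],[0,0,0,0,0,0]])

```text
clock: 9.15
position: [0.4275, -0.1975, 0.2333]
tool_rot: [[-0.957, 0.289, -0.001], [0.289, 0.957, 0.002], [0.002, 0.001, -1.0]]
wrist_force: [-0.1, 0.1, -1.7]
width: 0.334
```

Emit:
play_rows(rows=[[0,0,0,0,0,0],[0,0,0,0,0,0]])

```text
clock: 9.35
position: [0.4281, -0.197, 0.234]
tool_rot: [[-0.958, 0.286, -0.0], [0.286, 0.958, 0.001], [0.0, 0.0, -1.0]]
wrist_force: [-0.2, 0.5, -0.3]
width: 0.338
```

```bash
python3 - <<'E'
from go import *
need([.506,-.221,.23])
k=cal('wrist');w=snap('wrist','w4.png');k2=cal('wrist')
print(k[2]-k2[2])
print(proj(k,[.506,-.221,.006]))
h=cv2.cvtColor(w,cv2.COLOR_RGB2HSV);m=cv2.inRange(h,(5,120,60),(22,255,255));n,l,st,ce=cv2.connectedComponentsWithStats(m)
for i in range(1,n):
  if st[i][4]>300:print(st[i],onz(k,*ce[i],.006),[onz(k,x,y,.006)[:2].round(4) for x,y in((st[i][0],ce[i][1]),(st[i][0]+st[i][2],ce[i][1]),(ce[i][0],st[i][1]),(ce[i][0],st[i][1]+st[i][3]))])
E
```

```text
tcp [ 0.4281 -0.197   0.234 ] need units [-2.72 -0.02  0.13] toolz [-3.e-04  6.e-04 -1.e+00] F [-0.2  0.5 -0.3] w 0.338 t 9.35 q6 -1.9
[-1.19639990e-04  1.26444814e-04  3.32827950e-05]
[256.19472044 223.11816837]
[184 279  15  60 525] [ 0.61532379 -0.36533296  0.006     ] [array([ 0.6128, -0.3739]), array([ 0.6197, -0.3508]), array([ 0.5653, -0.3472]), array([ 0.6706, -0.3854])]
[314 279  15  60 462] [ 0.67697742 -0.16104369  0.006     ] [array([ 0.6732, -0.1738]), array([ 0.6801, -0.1507]), array([ 0.6245, -0.1487]), array([ 0.7336, -0.1744])]
[  92  354  335   18 3945] [ 0.76185566 -0.26162852  0.006     ] [array([ 0.6721, -0.5625]), array([ 0.8354, -0.0153]), array([ 0.7408, -0.2558]), array([ 0.777 , -0.2659])]
```

View pics/w4.png

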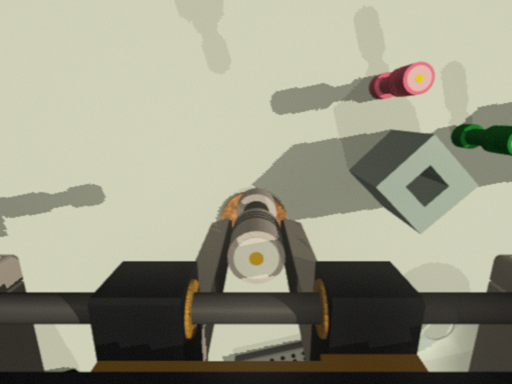

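The coaster is visible behind the held light, its arc running roughly from x = 221 to 287 with its top at y = 191. This agrees with the prediction, and a quick arc fit will confirm it.

```bash
python3 - <<'E'
from go import *
from scipy.optimize import least_squares
k=cal('wrist');w=cv2.imread('pics/w4.png')
h=cv2.cvtColor(w,cv2.COLOR_BGR2HSV);m=cv2.inRange(h,(3,100,50),(24,255,255))[185:240,215:295]
P=[]
for r in range(55):
    c=np.flatnonzero(m[r]); 
    if len(c):
        for x in(c[0]-.5,c[-1]+.5):
            p=onz(k,x+215,r+185,.006)[:2]; P.append(p)
P=np.array(P)
f=least_squares(lambda c:np.linalg.norm(P-c,axis=1)-.05,[.506,-.221],loss='soft_l1',f_scale=.001)
print(len(P),f.x,np.round(f.fun*1e3,1))
need([*f.x,.23])
E
```

```text
70 [ 0.50593656 -0.22517921] [  0.7  -0.3   0.5  -1.7   1.2  -2.6   0.7  -3.4   1.1  -4.8   0.8  -5.5
   0.6   0.6   0.5   0.5   0.5   0.5   0.5   0.5   0.7  -0.4  -0.2  -0.2
   0.1   0.    0.4   0.4  -0.4  -0.4   0.2   0.1  -0.5   0.7   0.1   0.1
  -0.5  -0.5  -1.    0.3  -0.1  -0.2  -0.6   0.7  -1.    0.3   0.1  -0.
  -0.3  -0.3  -0.5  -4.9  -0.7  -6.7 -14.   -6.9 -15.7  -8.5 -15.8  -8.6
 -15.9  -8.6 -15.9  -8.6 -15.8 -10.  -15.6  -8.4 -11.1  -9.6]
tcp [ 0.4281 -0.1971  0.2341] need units [-2.75 -0.16  0.14] toolz [-2.e-04  3.e-04 -1.e+00] F [-0.1  0.8 -1.6] w 0.338 t 9.4 q6 -1.9
```

Emit:
play_rows(rows=[[-0.6,0,0,0,0,0],[-0.8,-0.05,0,0,0,0],[-0.8,-0.04,0.3,0,0,0],[-0.53,0,0.6,0,0,0],[0,0,0.8,0,0,0]])

```text
clock: 9.9
position: [0.5087, -0.2247, 0.184]
tool_rot: [[-0.958, 0.286, 0.004], [0.286, 0.958, -0.002], [-0.005, -0.001, -1.0]]
wrist_force: [0.1, 0.4, -1.0]
width: 0.337
```

Emit:
play_rows(rows=[[0,0,0.9,0,0,0],[0,0,0.9,0,0,0],[0,0,0.8,0,0,0],[0,0,0.4,0,0,0],[0,0,0,0,0,0]])

```text
clock: 10.4
position: [0.5043, -0.2227, 0.0912]
tool_rot: [[-0.958, 0.287, -0.004], [0.287, 0.958, 0.002], [0.004, 0.001, -1.0]]
wrist_force: [0.5, 0.5, -1.8]
width: 0.334
```

Emit:
play_rows(rows=[[0,0,0,0,0,0],[0,0,0,0,0,0],[0,0,0,0,0,0]])

```text
clock: 10.7
position: [0.5068, -0.2247, 0.0949]
tool_rot: [[-0.958, 0.288, 0.003], [0.288, 0.958, -0.002], [-0.003, -0.001, -1.0]]
wrist_force: [0.1, 0.2, -0.4]
width: 0.337
```

```bash
python3 go.py .506 -.223 .068
```

```text
tcp [ 0.5068 -0.2247  0.0949] need units [0.04 0.05 0.9 ] toolz [ 0.0026 -0.0017 -1.    ] F [ 0.1  0.2 -0.4] w 0.337 t 10.7 q6 -1.85
```

Emit:
play_rows(rows=[[0,0,0.3,0,0,0],[0,0,0.3,0,0,0],[0,0,0.15,0,0,0],[0,0,0,0,0,0],[0,0,0,0,0,0]])

```text
clock: 11.2
position: [0.5054, -0.2239, 0.0703]
tool_rot: [[-0.958, 0.288, -0.001], [0.288, 0.958, 0.0], [0.001, 0.0, -1.0]]
wrist_force: [-0.2, 0.8, -1.0]
width: 0.335
```

Emit:
play_rows(rows=[[0,0,0.05,0,0,0],[0,0,0.05,0,0,0],[0,0,0,0,0,0],[0,0,0,0,0,0]])

```text
clock: 11.6
position: [0.5061, -0.2243, 0.0682]
tool_rot: [[-0.958, 0.288, 0.001], [0.288, 0.958, -0.001], [-0.001, -0.0, -1.0]]
wrist_force: [0.6, 0.5, 0.7]
width: 0.339
```

Emit:
play_rows(rows=[[0,0,0.04,0,0,0],[0,0,0,0,0,0],[0,0,0,0,0,0]])

```text
clock: 11.9
position: [0.5063, -0.2244, 0.0682]
tool_rot: [[-0.958, 0.288, 0.001], [0.288, 0.958, -0.001], [-0.001, -0.0, -1.0]]
wrist_force: [-0.9, 1.1, 6.8]
width: 0.336
```

Firm contact at z = 0.068 as expected. I back off the push, release and rise.

Emit:
play_rows(rows=[[0,0,-0.03,0,0,0],[0,0,0,0,0,0]])

```text
clock: 12.1
position: [0.5062, -0.2243, 0.0682]
tool_rot: [[-0.958, 0.288, 0.001], [0.288, 0.958, -0.001], [-0.001, -0.0, -1.0]]
wrist_force: [-0.7, 0.7, 4.7]
width: 0.34
```

Emit:
play_rows(rows=[[0,0,0,0,0,0],[0,0,0,0,0,0],[0,0,0,0,0,0],[0,0,0,0,0,0],[0,0,0,0,0,0]], claw=0.8)

```text
clock: 12.6
position: [0.5055, -0.224, 0.0672]
tool_rot: [[-0.958, 0.288, -0.0], [0.288, 0.958, 0.0], [0.0, 0.0, -1.0]]
wrist_force: [0.0, 0.4, -0.6]
width: 0.726
```

Emit:
play_rows(rows=[[0,0,0,0,0,0],[0,0,0,0,0,0],[0,0,0,0,0,0],[0,0,0,0,0,0]])

```text
clock: 13.0
position: [0.5057, -0.2241, 0.0675]
tool_rot: [[-0.958, 0.288, 0.0], [0.288, 0.958, -0.0], [-0.0, -0.0, -1.0]]
wrist_force: [-0.0, -0.2, -0.2]
width: 0.899
```

Emit:
play_rows(rows=[[0,0,-0.4,0,0,0],[0,0,-0.8,0,0,0],[0,0,-0.9,0,0,0],[0,0,-0.9,0,0,0],[0,0,-0.9,0,0,0]])

```text
clock: 13.5
position: [0.5057, -0.2241, 0.1866]
tool_rot: [[-0.958, 0.288, 0.001], [0.288, 0.958, -0.001], [-0.001, -0.0, -1.0]]
wrist_force: [0.2, 0.0, -0.1]
width: 0.9
```

Emit:
play_rows(rows=[[0.9,0,-0.4,0,0,0],[0.9,0,0,0,0,0],[0.8,0,0,0,0,0],[0,0,0,0,0,0],[0,0,0,0,0,0]])

```text
clock: 14.0
position: [0.4315, -0.2019, 0.1975]
tool_rot: [[-0.958, 0.288, 0.002], [0.288, 0.958, -0.001], [-0.002, -0.001, -1.0]]
wrist_force: [0.6, -0.3, 0.4]
width: 0.902
```

```bash
python3 - <<'E'
from go import *
need([.506,-.224,.2])
a=snap('scene','s5.png');d=snap('side','d5.png')
cv2.imwrite('pics/m5.png',np.hstack([cv2.resize(a[110:310,100:400],(400,267)),cv2.resize(d[110:310,180:480],(400,267))])[:,:,::-1])
for n in('scene','side'):print(proj(cal(n),[.5063,-.2244,.101]),proj(cal(n),[.5063,-.2244,.006]))
E
```

```text
tcp [ 0.4315 -0.2019  0.1975] need units [-2.59  0.01 -0.08] toolz [ 0.002  -0.0012 -1.    ] F [ 0.6 -0.3  0.4] w 0.902 t 14.0 q6 -1.9
[145.97155334 166.43272661] [153.33971309 196.28496226]
[253.01420682 124.30949125] [254.19309749 154.52228624]
```

View pics/m5.png

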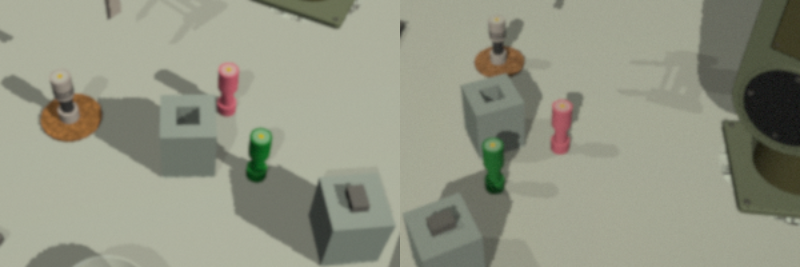

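The flashlight stands upright with its lens up, near the middle of the coaster (top at about (60,75) in the left crop, (497,20) in the right). Its foot is well inside the rim, the remote is still docked, and the gripper is clear.

```bash
python3 -c "
from station import arm
print(arm.job_done())"
```

```text
the job is handed in; nothing more can be done
None
```

The flashlight now stands upright, lens up, near the middle of the cork coaster, and I handed the job in at about 14 s of the 43 s limit.

- **Release:** I pressed it straight down about 8 mm with the closed fingers, at roughly 12 N. It sprang up by itself, and a picture confirmed this before I grasped it.
- **Placing:** I gripped the head at 15 N, lifted it out and lowered it onto the coaster. It touched down at the expected height, and I released it there.
- **Final check:** The last scene and side pictures show its whole foot well inside the coaster's rim, with the gripper clear of it. The remote is still in its dock and the green and pink look-alikes look undisturbed.

One disagreement: the coaster-centre estimates from the different views differed by a few millimetres, up to about 6–9 mm. The foot has about 34 mm to the rim, so this does not matter. The highest force in the readings, which I saw only at the end of each move, was that 12 N press, well under the limits. No check failed.

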